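Kit the boiler fittings on the job tray

TASK

Gather the parts for the boiler repair on the black tray: lay the brass tee flat inside the square dish, lay the longer straight coupling inside the oblong trough, and slip first the flat steel ring and then, on top of it, the larger hex nut over the upright post, so that both lie flat around it. Leave the elbow, the shorter coupling and the smaller nut where they are.

Things in the scene. Friction and masses are not known exactly. Their poses are not given: they have to be found in the camera images.
- tee: Brass pipe tee, three ends, lying flat: 68 (x) x 61 (y) x 30 mm high, 0.2 kg. Origin: centre of that outline, mid height. Straight run along x at y = -13 mm, branch to +y. Tubes 24 mm thick; on each end a hex collar 14 mm long, 30 mm high, 35 mm wide; the branch's collar is centred at y = +24 mm and is a good grip across x. Lies loose on the shelf, turned any way.
- long_coupling: The longer of two straight brass couplings: 72 mm along x, 35 mm wide, 30 mm high, 0.2 kg. A 24 mm thick barrel with a 16 mm long hex collar at each end (30 mm across flats, a flat down), 40 mm of bare barrel between. Origin: its very centre, 15 mm up. Lies loose on the shelf, turned any way.
- steel_ring: Flat round dark steel ring, the only one: outer diameter 52 mm, hole 30 mm, 14 mm thick, 0.12 kg. Origin: its centre, mid height (7 mm up); z along its axis. Lies loose on the shelf, turned any way.
- large_nut: The larger of two brass hex nuts, lying on its face: 50 mm across flats, 58 mm across corners, hole 30 mm, 18 mm high, 0.16 kg. Origin: its centre, mid height (9 mm up); z along its axis; x points to the middle of a flat, a flat every 60 degrees. Lies loose on the shelf, turned any way.
- elbow: Brass pipe elbow, two ends, like the tee but L-shaped; stays where it is. About 62 x 62 mm, 30 mm high. Origin: centre of the outline, mid height; arms run to +x and +y from the corner at (-16, -16) mm. Lies loose on the shelf, turned any way.
- short_coupling: The shorter of the two straight brass couplings; stays where it is. 44 mm along x, 28 mm wide, 24 mm high. Origin: its very centre. Lies loose on the shelf, turned any way.
- small_nut: The smaller of the two brass hex nuts; stays where it is. 32 mm across flats, 14 mm high, hole 18 mm. Origin: its centre, mid height. Lies loose on the shelf, turned any way.
- dish: Shallow square white dish, 110 x 110 mm outside, 102 x 102 mm inside, floor 4 mm and rim 11 mm above its underside. Fixed, like trough and post, on a black tray (130 x 385 mm, 6 mm high, its edge 9 mm), the three in a row 120 mm apart, in any order; the tray is turned up to 0.2 rad. Origin: centre of its underside, 6 mm above the shelf; z up.
- trough: Shallow oblong white trough on the black tray, fixed: 108 (x) x 68 (y) mm outside, 100 x 60 mm inside, floor 4 mm and rim 11 mm above its underside. Origin: centre of its underside, 6 mm above the shelf; z up.
- post: Upright dark steel post on the black tray, fixed: 10 mm thick, tapered at the top, in the middle of a white plate 90 x 90 x 4 mm; its top is 46 mm above the plate's underside. Ring and large nut slip over it with 10 mm to spare all round. Origin: centre of its underside, 6 mm above the shelf; z up.
Things that resemble listed ones, but are neither listed nor needed, are in the scene too. Of the things shaped like the steel_ring, the steel one is meant.

How it is judged:
At the end, for the whole second after the job is handed in: Tee flat on the dish floor within 30 mm of its centre; long coupling level on the trough floor within 25 mm; ring flat on the plate and nut flat on the ring, both round the post, within 12.5 mm, 0.1 rad; all at rest; elbow, short coupling, small nut within 30 mm of their starts (horizontal distance between tee and dish below 0.03 m and z of tee in the frame of dish below 0.0225 m and angle between the z axis of tee and the z axis of dish, either way round below 0.08 rad and horizontal distance between long_coupling and trough below 0.025 m and z of long_coupling in the frame of trough below 0.0225 m and angle between long_coupling's own x axis and vertical between 1.5 and 1.64 rad and horizontal distance between each of steel_ring, large_nut and post below 0.0125 m and z of steel_ring in the frame of post below 0.014 m and angle between the z axis of each of steel_ring, large_nut and the z axis of post, either way round below 0.1 rad and z of large_nut in the frame of post between 0.023 and 0.031 m and linear speed of each of tee, long_coupling, steel_ring, large_nut below 0.02 m/s and distance of each of elbow, short_coupling, small_nut from where it was at the start of the episode below 0.03 m); the robot touches nothing.
It fails at once if the elbow, which is to be left where it is, was moved by more than 30 mm (distance of elbow from where it was at the start of the episode above 0.03 m).
It fails at once if the short coupling, which is to be left where it is, was moved by more than 30 mm (distance of short_coupling from where it was at the start of the episode above 0.03 m).
It fails at once if the small nut, which is to be left where it is, was moved by more than 30 mm (distance of small_nut from where it was at the start of the episode above 0.03 m).
It also fails if it takes over 99 s, if anything falls off the work surface, if the arm or the gripper's body presses on something with over 40 N, if the wrist force passes 120 N, or if a joint passes its speed limit or range.

ROBOT

A 6-joint arm with a two-finger parallel gripper is mounted at the origin on the work surface. World frame = base frame: x ahead of the robot, y to its left, z up, the work surface at z = 0. Lengths are in m, angles in rad, forces in N, time in s.
With the tool pointing down it reaches from about 0.25 to 0.725 m from the base axis. Payload 4 kg.
Tool frame: the origin (TCP) lies midway between the tips of the shut fingers; the grasp point (between the pads) lies behind it (ctrl.tcp_to_grasp is the z of the grasp point in the tool frame, in m); z points along the fingers, y is the line along which they close (so a half turn about z gives the same grasp; the last joint's range is limited). The gripper opens to 85 mm and grips with 20 to 120 N. Pads are 22 mm wide; open, the fingers measure 114 mm over their backs; the gripper's body (76 mm by 85 mm) begins 54 mm behind the grasp point. The pads swing forward as they close: fully open they stand 13 mm farther back than shut.
Start: joints at [-1.202, 0.241, 0.005, 1.335, 0, 1.571], TCP at [0.18, -0.466, 0.231] pointing down, gripper open.
Joint ranges: [-2.72, 2.72], [-1.05, 1.87], [-1.09, 1.28], [-1.99, 2.15], [-1.42, 1.44], [-3.14, 3.14]. Speed limits (rad/s): [2.79, 2.79, 3.14, 3.14, 3.14, 3.14].

INTERFACE

Orientations are given as a rotation vector (axis times angle).
In Python, from workcell import ctrl, imaging gives the robot as it stands.
- The arm moves only by the shell command python3 -m handwheel 'ROWS' [FORCE]. ROWS is a JSON object of lists of equal length, an entry for each row: "rot": the turn, a rotation vector about the tool's x, y, z in degrees, a list of three; "travel": the shift along the tool's x, y, z in m, a list of three; "fingers": the finger opening in m, from 0 to 0.0854. In form: {"rot": [[wx, wy, wz], ...], "travel": [[tx, ty, tz], ...], "fingers": [fingers, ...]}. A call has 1 to 20 rows; each row is the pose to reach, as a shift and turn from the pose commanded when the call began, along the tool's axes at that moment; what a row does not reach only later rows make up. A row lasts 1/10 s, in which the tool goes at most 50 mm and 8.59 degrees, less where a joint would pass 70% of its speed; a pose out of reach is approached as far as the arm can. A call with a gripper value outside its range is refused whole. The fingers move at their own pace and stop on an object; FORCE is the grip in N (left out, the last holds). Time passes only in rows, so rows that repeat a pose let the fingers close. It gives the time, the measured TCP pose, the force, the opening and the grip force at its end, in the units of the state.
- ctrl.read_state(): the state, without advancing time (a new reading comes with each control period).
- imaging.get_image(name): name is "scene" or "side" or "wrist"; returns (picture, depth): 384x512x3 uint8, red, green, blue; 384x512 float32, m along the optical axis (not along the pixel's ray), 0 where there is no reading.
- imaging.calibration(name): a dict with "fx", "fy", "cx", "cy" (pixels), "cam_to_world" (4x4, takes a point from camera to world coordinates); the wrist camera has in their place "T_tool_cam" (4x4, takes a point from camera to tool coordinates, whose origin is the TCP and whose axes are the flange's). Camera axes: x right, y up, looking along -z (the intrinsics and any distortion apply to the point x, -y, -z); pixel columns grow to the right and rows downward; lengths in m; the calibration is good to about 2 mm. A picture is of the moment at which its call begins: read the wrist's pose just before it. calibration takes no time and is no camera call.
- ctrl.close_job(): hands the job in; it is judged then, once.
The state is a dict: "time": time; "q": joint angles; "qd": joint speeds; "tau": joint torques, N m; "tool_pos": TCP position; "ee_rot": TCP orientation; "force": force on the tool from outside, world axes, zero at the start; "ft_torque": the same for the moment, N m; "finger_gap": opening from 0.0 (shut) to 1.0 (fully open); "grasp_force": force on a finger pad.
Only numpy, scipy, OpenCV 4.12 (cv2) and the standard library are available. Lean on these libraries where they do the work, as an engineer would, in place of code of your own. Each camera call takes 0.05 s, during which the arm holds its last target. There are 200 camera calls.

## Working session

There is one attempt and no reset: what is moved stays moved. The work goes in short steps, Python scripts to look and compute and a shell command to move; the robot and the scene stay as the last step left them, time stands still between calls to the robot, and variables do not carry over. Pictures are saved under pics/ and viewed, at most 17 in all, crops included, and the job is handed in when it is done.

```bash
mkdir -p pics; ls; python3 - <<'E'
from workcell import ctrl, imaging
import cv2, numpy as np
for n in ("scene","side"):
    p,d=imaging.get_image(n); np.save(f"pics/{n}_d.npy",d)
    cv2.imwrite(f"pics/{n}.png",p[:,:,::-1]); 
    c=imaging.calibration(n); print(n,c)
print(imaging.calibration("wrist")); print(ctrl.read_state(), ctrl.tcp_to_grasp)
E
```

```text
pics
scene {'fx': 353.14604649333853, 'fy': 353.14604649333853, 'cx': 257.6659474897102, 'cy': 185.71857826111997, 'cam_to_world': array([[ 0.8866776 , -0.38261903,  0.25962571,  0.71069864],
       [ 0.46208337,  0.71284369, -0.52757259, -0.4349584 ],
       [ 0.01678676,  0.58775552,  0.80886442,  0.73561598],
       [ 0.        ,  0.        ,  0.        ,  1.        ]])}
side {'fx': 437.2344737924443, 'fy': 437.2344737924443, 'cx': 260.0805494029753, 'cy': 188.93494090630023, 'cam_to_world': array([[-0.72690367,  0.48275019, -0.48842944, -0.018418  ],
       [-0.68644794, -0.49004652,  0.53725565,  0.5159103 ],
       [ 0.02000712,  0.72581448,  0.68759949,  0.71255549],
       [ 0.        ,  0.        ,  0.        ,  1.        ]])}
{'fx': 276.9313987778921, 'fy': 276.9313987778921, 'cx': 258.5546036172767, 'cy': 188.10716376363402, 'T_tool_cam': array([[ 6.37513025e-04,  9.46634869e-01,  3.22307334e-01,
         8.35883701e-02],
       [ 9.99999377e-01, -3.08108233e-04, -1.07303370e-03,
        -5.99635839e-04],
       [-9.16465569e-04,  3.22307818e-01, -9.46634476e-01,
        -1.42978978e-01],
       [ 0.00000000e+00,  0.00000000e+00,  0.00000000e+00,
         1.00000000e+00]])}
{'time': 0.1, 'q': array([-1.20200320e+00,  2.41345421e-01,  3.87563362e-03,  1.33520736e+00,
       -1.15189456e-05,  1.57083019e+00]), 'qd': array([-0.00094141, -0.00193357,  0.00344233,  0.00021364, -0.00083617,
       -0.0020541 ]), 'tau': array([-9.91877641e-06, -3.73138082e+01,  2.53009987e+01,  1.08327254e-02,
       -4.33794287e-05,  1.55232038e-05]), 'tool_pos': array([ 0.18003962, -0.46585986,  0.23050446]), 'ee_rot': array([-3.08652765e+00, -5.75630696e-01,  5.59203611e-04]), 'force': array([ 0.07175276,  0.6254316 , -0.31407362]), 'ft_torque': array([ 0.02638103,  0.00988494, -0.03036102]), 'grasp_force': 0.0, 'finger_gap': 1.0000093935038874} -0.0187
```

View pics/scene.png

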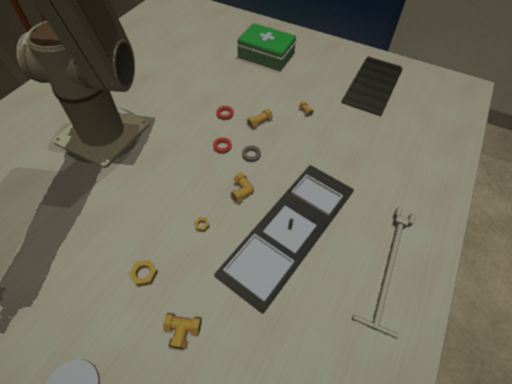

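View pics/side.png

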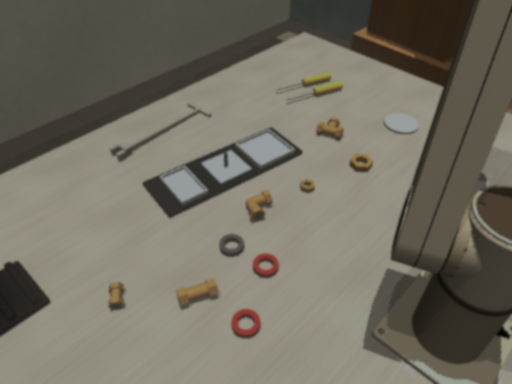

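Scene view: tee (182,328), large nut (143,272), small nut (202,223), elbow (243,187), long coupling (260,118), short coupling (306,108). Ring-shaped things are the dark grey ring (251,153) and two red rings (222,145) and (225,112). The steel one is the grey. On the tray are the dish (258,266), post (290,230) and trough (318,194).

```bash
cat > h.py <<'E'
import numpy as np, cv2
from workcell import ctrl, imaging
from scipy.spatial.transform import Rotation as R
def cam(n,st=None):
    c=imaging.calibration(n)
    if n=="wrist":
        T=np.eye(4); T[:3,:3]=R.from_rotvec(st["ee_rot"]).as_matrix(); T[:3,3]=st["tool_pos"]
        return c,T@c["T_tool_cam"]
    return c,c["cam_to_world"]
def cloud(c,T,d):
    v,u=np.mgrid[:d.shape[0],:d.shape[1]]
    P=np.stack([(u-c["cx"])/c["fx"]*d,-(v-c["cy"])/c["fy"]*d,-d],-1)
    W=P@T[:3,:3].T+T[:3,3]; W[d<=0]=np.nan; return W
def ortho(c,T,p,z,x0,x1,y0,y1,s=1000):
    # top view: right = -y, up = +x ; s px per m
    w,h=int((y1-y0)*s),int((x1-x0)*s)
    r,q=np.mgrid[:h,:w]; X=x1-r/s; Y=y1-q/s
    P=np.stack([X,Y,np.full_like(X,z)],-1)-T[:3,3]; P=P@T[:3,:3]
    u=c["cx"]+c["fx"]*P[...,0]/-P[...,2]; v=c["cy"]-c["fy"]*P[...,1]/-P[...,2]
    return cv2.remap(p,u.astype(np.float32),v.astype(np.float32),cv2.INTER_LINEAR)
def blobs(W,p,x0,x1,y0,y1,s=500,zmin=.006,zmax=.06):
    m=(W[...,2]>zmin)&(W[...,2]<zmax)&(W[...,0]>x0)&(W[...,0]<x1)&(W[...,1]>y0)&(W[...,1]<y1)
    n,l,st,ce=cv2.connectedComponentsWithStats(m.astype(np.uint8))
    for i in range(1,n):
        if st[i,4]<25: continue
        P=W[l==i]; t=P[P[:,2]>P[:,2].max()-.012]
        (a,b),(w,h),g=cv2.minAreaRect((P[:,:2]*1000).astype(np.float32))
        print("pix",ce[i].round(),"n",st[i,4],"rect xy",round(a),round(b),"size",round(w),round(h),"ang",round(g),"zmax %.3f"%P[:,2].max(),"rgb",p[l==i].mean(0).round())
E
python3 - <<'E'
from h import *
for n in ("scene","side"):
    p=cv2.imread(f"pics/{n}.png")[:,:,::-1]; d=np.load(f"pics/{n}_d.npy"); c,T=cam(n); W=cloud(c,T,d)
    print(n); blobs(W,p,.15,.85,-.5,.5)
p=cv2.imread("pics/scene.png"); c,T=cam("scene")
cv2.imwrite("pics/ortho.png",ortho(c,T,p,.012,.15,.75,-.4,.4))
E
```

```text
scene
pix [246.  54.] n 62 rect xy 191 498 size 58 3 ang 0 zmax 0.044 rgb [44. 56. 37.]
pix [264.  60.] n 67 rect xy 261 498 size 4 76 ang 90 zmax 0.050 rgb [43. 56. 37.]
pix [363. 103.] n 507 rect xy 618 474 size 129 53 ang 0 zmax 0.028 rgb [48. 46. 38.]
pix [306. 108.] n 116 rect xy 472 361 size 27 45 ang 57 zmax 0.026 rgb [111.  91.  53.]
pix [224. 112.] n 158 rect xy 264 234 size 51 51 ang 5 zmax 0.018 rgb [126.  62.  51.]
pix [259. 118.] n 248 rect xy 372 253 size 73 34 ang 60 zmax 0.033 rgb [118.  96.  53.]
pix [222. 144.] n 183 rect xy 325 116 size 49 52 ang 15 zmax 0.017 rgb [128.  60.  50.]
pix [251. 153.] n 194 rect xy 410 129 size 49 53 ang 28 zmax 0.017 rgb [83. 79. 70.]
pix [281. 239.] n 7073 rect xy 599 -34 size 390 135 ang 80 zmax 0.053 rgb [111. 113. 111.]
pix [241. 187.] n 397 rect xy 444 7 size 61 68 ang 57 zmax 0.034 rgb [123.  99.  53.]
pix [388. 268.] n 1044 rect xy 823 -14 size 298 53 ang 90 zmax 0.028 rgb [118. 113.  98.]
pix [201. 223.] n 143 rect xy 412 -122 size 32 34 ang 45 zmax 0.017 rgb [127. 108.  60.]
pix [143. 272.] n 401 rect xy 368 -281 size 50 57 an
[... 844 characters left out ...]

pix [308. 184.] n 133 rect xy 411 -123 size 34 35 ang 10 zmax 0.017 rgb [117. 101.  69.]
pix [259. 204.] n 486 rect xy 440 11 size 66 60 ang 69 zmax 0.035 rgb [114.  94.  64.]
pix [232. 244.] n 333 rect xy 409 128 size 51 50 ang 72 zmax 0.018 rgb [82. 80. 73.]
pix [266. 264.] n 373 rect xy 324 117 size 50 52 ang 48 zmax 0.018 rgb [129.  65.  59.]
pix [ 22. 288.] n 1648 rect xy 617 474 size 52 132 ang 90 zmax 0.029 rgb [43. 41. 36.]
pix [197. 291.] n 601 rect xy 369 255 size 73 31 ang 64 zmax 0.032 rgb [127. 105.  68.]
pix [116. 294.] n 349 rect xy 473 361 size 26 47 ang 56 zmax 0.026 rgb [113.  95.  65.]
pix [246. 322.] n 489 rect xy 264 233 size 50 52 ang 44 zmax 0.017 rgb [131.  65.  58.]
```

View pics/ortho.png

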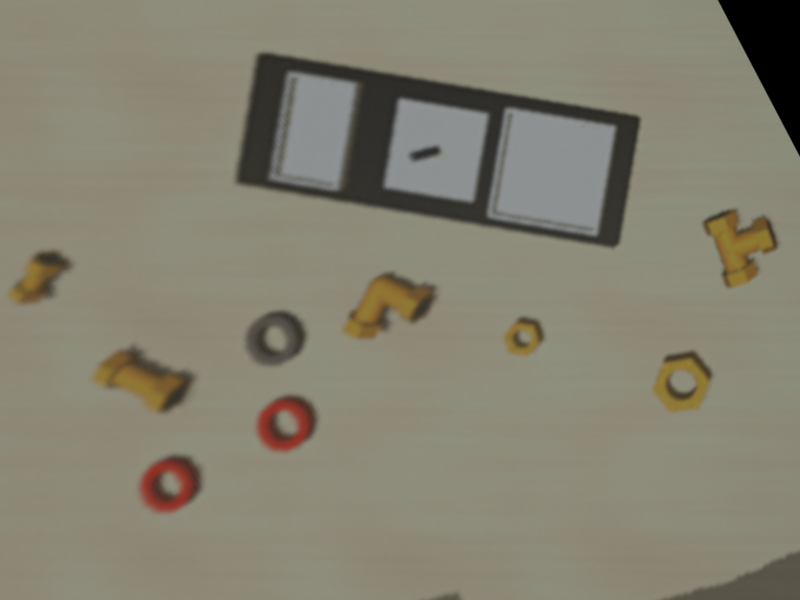

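The ortho view (up = +x, right = −y, 1 px/mm, top-left at x .75, y .40) confirms the layout. The grey ring is at (275,337), the red rings are at (287,422) and (170,484), the large nut is at (683,381), and the tee is at (740,248). I'll start with the tee and write a helper that works out the shifts.

```bash
cat >> h.py <<'E'
def plan(*targets):
    "each target x,y,z,phi(deg heading of tool x), tool down -> rows relative to the present pose"
    s=ctrl.read_state(); R0=R.from_rotvec(s["ee_rot"]); 
    for x,y,z,f in targets:
        a=np.radians(f); Rt=R.from_matrix(np.array([[np.cos(a),np.sin(a),0],[np.sin(a),-np.cos(a),0],[0,0,-1.]]))
        print("travel",(R0.inv().apply(np.array([x,y,z])-s["tool_pos"])).round(4).tolist(),"rot",np.degrees((R0.inv()*Rt).as_rotvec()).round(1).tolist())
def look(name=None,zmin=.008,zmax=.05,rad=.13):
    s=ctrl.read_state(); p,d=imaging.get_image("wrist"); c,T=cam("wrist",s); W=cloud(c,T,d)
    x,y,_=s["tool_pos"]; print("tcp",s["tool_pos"].round(4)); blobs(W,p,x-rad,x+rad,y-rad,y+rad,zmin=zmin,zmax=zmax)
    if name: cv2.imwrite(f"pics/{name}.png",p[:,:,::-1])
    return s,p,d,c,T,W
E
python3 -c "
from h import *
plan((.515,-.366,.14,110))"
```

```text
travel [0.3484, 0.0278, 0.0904] rot [-0.1, -0.1, -88.9]
```

```bash
python3 -m handwheel '{"rot":[[0,0,-89],[0,0,-89],[0,0,-89],[0,0,-89],[0,0,-89],[0,0,-89],[0,0,-89],[0,0,-89],[0,0,-89],[0,0,-89],[0,0,-89],[0,0,-89],[0,0,-89],[0,0,-89]],"travel":[[0.348,0.028,0.09],[0.348,0.028,0.09],[0.348,0.028,0.09],[0.348,0.028,0.09],[0.348,0.028,0.09],[0.348,0.028,0.09],[0.348,0.028,0.09],[0.348,0.028,0.09],[0.348,0.028,0.09],[0.348,0.028,0.09],[0.348,0.028,0.09],[0.348,0.028,0.09],[0.348,0.028,0.09],[0.348,0.028,0.09]],"fingers":[0.085,0.085,0.085,0.085,0.085,0.085,0.085,0.085,0.085,0.085,0.085,0.085,0.085,0.085]}' 60; python3 - <<'E'
from h import *
s,*_=look("w1")
print(s["ee_rot"])
E
```

```text
time: 1.5
tool_pos: [0.5148, -0.367, 0.1411]
ee_rot: [-1.8, -2.574, 0.0]
force: [1.1, -0.1, -0.2]
finger_gap: 0.996
grasp_force: 0.0
tcp [ 0.5148 -0.367   0.1411]
pix [157.  45.] n 693 rect xy 390 -281 size 12 40 ang 2 zmax 0.021 rgb [98. 70. 30.]
pix [262. 153.] n 3155 rect xy 510 -343 size 68 61 ang 20 zmax 0.033 rgb [101.  72.  35.]
pix [130. 240.] n 654 rect xy 408 -482 size 30 45 ang 90 zmax 0.011 rgb [168. 173. 170.]
pix [323. 306.] n 242 rect xy 640 -484 size 27 10 ang 90 zmax 0.027 rgb [126. 106.  27.]
[-1.79996946e+00 -2.57430705e+00  8.57951728e-06]
```

View pics/w1.png

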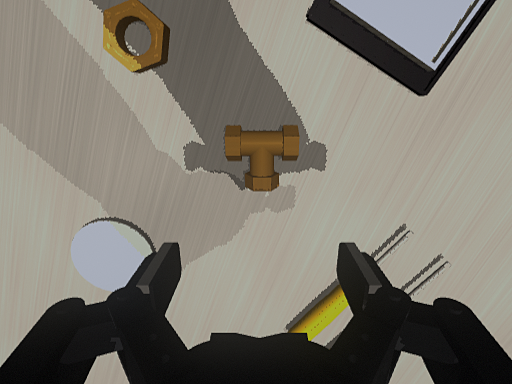

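The wrist view shows the tee at (262,155), with its branch collar (262,182) pointing at the gripper. The measured size of 68 x 61 mm matches. Next I'll descend and grip.

```bash
python3 -m handwheel '{"rot":[[0,0,0],[0,0,0],[0,0,0],[0,0,0],[0,0,0],[0,0,0],[0,0,0],[0,0,0],[0,0,0],[0,0,0],[0,0,0],[0,0,0]],"travel":[[0,-0.001,0.05],[0,-0.001,0.1],[0,-0.001,0.125],[0,-0.001,0.137],[0,-0.001,0.137],[0,-0.001,0.137],[0,-0.001,0.137],[0,-0.001,0.137],[0,-0.001,0.137],[0,-0.001,0.137],[0,-0.001,0.137],[0,-0.001,0.137]],"fingers":[0.065,0.065,0.065,0.065,0.065,0.025,0.025,0.025,0.025,0.025,0.025,0.025]}' 60; python3 -c "
from h import *
dish=np.array([.578,-.153]);a=np.radians(80)
g=dish+.024*np.array([-np.cos(a),-np.sin(a)]) 
print(g); plan((.515,-.366,.09,110),(*g,.09,80))"
```

```text
time: 2.75
tool_pos: [0.5159, -0.3687, 0.0072]
ee_rot: [1.796, 2.571, -0.0]
force: [0.7, -0.1, 5.9]
finger_gap: 0.373
grasp_force: 60.0
[ 0.57383244 -0.17663539]
travel [0.0025, 0.0003, -0.0828] rot [0.2, 0.3, 0.1]
travel [0.1601, 0.1207, -0.0831] rot [0.3, 0.2, 30.1]
```

```bash
python3 -m handwheel '{"rot":[[0,0,0],[0,0,0],[0,0,0],[0,0,0],[0,0,10],[0,0,20],[0,0,30],[0,0,30],[0,0,30],[0,0,30],[0,0,30]],"travel":[[0,0,-0.02],[0,0,-0.05],[0,0,-0.083],[0,0,-0.083],[0.05,0.04,-0.083],[0.08,0.07,-0.083],[0.12,0.09,-0.083],[0.16,0.121,-0.083],[0.16,0.121,-0.083],[0.16,0.121,-0.083],[0.16,0.121,-0.083]],"fingers":[0.025,0.025,0.025,0.025,0.025,0.025,0.025,0.025,0.025,0.025,0.025]}'; python3 - <<'E'
from h import *
s,p,d,c,T,W=look("w2",zmin=.03,zmax=.15)
# white dish inner region
for n in ("scene","side"):
    p2,d2=imaging.get_image(n); c2,T2=cam(n); W2=cloud(c2,T2,d2)
    m=(W2[...,2]>.03)&(np.hypot(W2[...,0]-.578,W2[...,1]+.153)<.06)&(W2[...,2]<.1)&(p2[...,0]>p2[...,2]+30.)
    P=W2[m]; print(n,len(P),cv2.minAreaRect((P[:,:2]*1000).astype(np.float32)),P[:,2].min(),P[:,2].max())
E
```

```text
time: 3.85
tool_pos: [0.5721, -0.1761, 0.0869]
ee_rot: [-2.404, -2.022, 0.002]
force: [0.7, -0.2, -1.5]
finger_gap: 0.371
grasp_force: 60.0
tcp [ 0.5721 -0.1761  0.0869]
pix [259. 246.] n 22240 rect xy 576 -153 size 71 105 ang 80 zmax 0.150 rgb [89. 69. 42.]
scene 3 ((583.4507446289062, -151.5511932373047), (71.94046020507812, 3.3460910320281982), 43.059593200683594) 0.09601513851990762 0.09758980224215896
side 53 ((575.7169799804688, -130.95706176757812), (62.21387481689453, 48.58668899536133), 35.027584075927734) 0.09162135957945683 0.0999150993563297
```

View pics/w2.png

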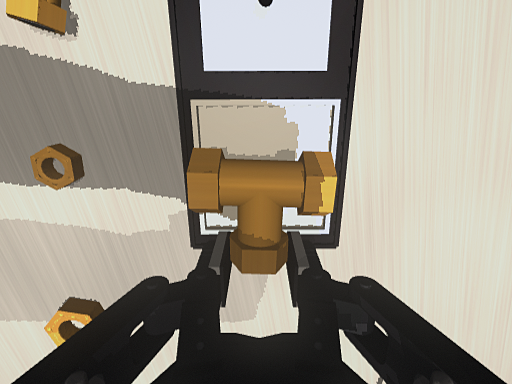

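The wrist view shows the tee held level over the dish (dish rim spans columns 192–340), a few mm left of centre. I'll lower it with a 3 mm correction.

```bash
python3 -m handwheel '{"rot":[[0,0,0],[0,0,0],[0,0,0],[0,0,0],[0,0,0],[0,0,0],[0,0,0],[0,0,0],[0,0,0],[0,0,0],[0,0,0],[0,0,0],[0,0,0],[0,0,0],[0,0,0]],"travel":[[0,0.003,0.03],[0,0.003,0.05],[0,0.003,0.062],[0,0.003,0.067],[0,0.003,0.069],[0,0.003,0.069],[0,0.003,0.069],[0,0.003,0.069],[0,0.003,0.069],[0,0.003,0.069],[0,0.003,0.04],[0,0.003,0],[0,0.003,-0.03],[0,0.003,-0.06],[0,0.003,-0.06]],"fingers":[0.025,0.025,0.025,0.025,0.025,0.025,0.055,0.055,0.055,0.055,0.055,0.055,0.055,0.085,0.085]}'; python3 - <<'E'
from h import *
s,p,d,c,T,W=look("w3",zmin=.022,zmax=.08)
n,_=imaging.get_image("side");c2,T2=cam("side")
plan((.409,.128,.14,90),(.37,.254,.14,62))
E
```

```text
time: 5.5
tool_pos: [0.5787, -0.1769, 0.153]
ee_rot: [2.398, 2.017, 0.009]
force: [1.0, -0.7, 0.7]
finger_gap: 0.951
grasp_force: 0.0
tcp [ 0.5787 -0.1769  0.153 ]
pix [255. 150.] n 3147 rect xy 582 -150 size 61 68 ang 78 zmax 0.042 rgb [122.  91.  45.]
travel [0.271, -0.2167, 0.0077] rot [0.1, 0.0, -9.9]
travel [0.3885, -0.2767, 0.0076] rot [0.1, -0.0, 18.1]
```

View pics/w3.png

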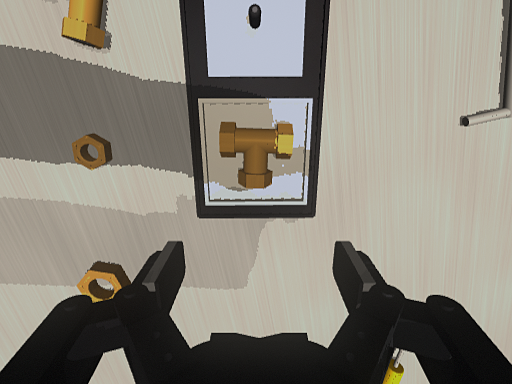

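The tee lies flat in the dish at (582,−150), measured at the branch collar side (257,150 px). Next is the steel ring at (.4095,.1285), which I'll approach with the closing axis at about 40° to clear the red ring.

```bash
python3 -c "
from h import *
plan((.4095,.1285,.12,130))"
```

```text
travel [0.2716, -0.2164, 0.0277] rot [0.1, 0.1, -49.9]
```

```bash
python3 -m handwheel '{"rot":[[0,0,-50],[0,0,-50],[0,0,-50],[0,0,-50],[0,0,-50],[0,0,-50],[0,0,-50],[0,0,-50],[0,0,-50],[0,0,-50]],"travel":[[0.272,-0.216,0.028],[0.272,-0.216,0.028],[0.272,-0.216,0.028],[0.272,-0.216,0.028],[0.272,-0.216,0.028],[0.272,-0.216,0.028],[0.272,-0.216,0.028],[0.272,-0.216,0.028],[0.272,-0.216,0.028],[0.272,-0.216,0.028]],"fingers":[0.07,0.07,0.07,0.07,0.07,0.07,0.07,0.07,0.07,0.07]}'; python3 - <<'E'
from h import *
s,p,d,c,T,W=look("w4",zmin=.007)
plan((.4095,.1285,.004,130))
E
```

```text
time: 6.6
tool_pos: [0.4093, 0.1283, 0.1187]
ee_rot: [-1.325, -2.848, 0.002]
force: [-0.4, 0.3, -0.2]
finger_gap: 0.821
grasp_force: 0.0
tcp [0.4093 0.1283 0.1187]
pix [211.   3.] n 159 rect xy 286 221 size 20 4 ang 49 zmax 0.016 rgb [118.  22.  19.]
pix [306.  54.] n 2093 rect xy 367 242 size 45 34 ang 66 zmax 0.033 rgb [165. 133.  56.]
pix [180. 138.] n 1885 rect xy 327 118 size 51 51 ang 21 zmax 0.017 rgb [144.  37.  33.]
pix [261. 187.] n 1581 rect xy 412 129 size 51 51 ang 39 zmax 0.017 rgb [69. 65. 64.]
pix [221. 281.] n 1703 rect xy 445 21 size 41 60 ang 57 zmax 0.035 rgb [147. 113.  56.]
travel [0.0005, 0.0003, 0.1149] rot [-0.0, 0.0, 0.0]
```

View pics/w4.png

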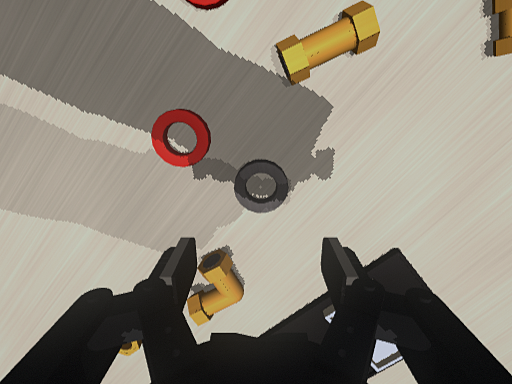

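The grey steel ring at (261,187) is dark and 51 mm across; the red one is at (180,138). The grey one is the one to take, and it is centred, so I'll grip it.

```bash
python3 -m handwheel '{"rot":[[0,0,0],[0,0,0],[0,0,0],[0,0,0],[0,0,0],[0,0,0],[0,0,0],[0,0,0],[0,0,0],[0,0,0],[0,0,0],[0,0,0],[0,0,0]],"travel":[[0,0.001,0.05],[0,0.001,0.09],[0,0.001,0.105],[0,0.001,0.114],[0,0.001,0.114],[0,0.001,0.114],[0,0.001,0.114],[0,0.001,0.114],[0,0.001,0.114],[0,0.001,0.114],[0,0.001,0.114],[0,0.001,0.114],[0,0.001,0.114]],"fingers":[0.07,0.07,0.07,0.07,0.07,0.04,0.04,0.04,0.04,0.04,0.04,0.04,0.04]}' 40; python3 -c "
from h import *
plan((.4095,.1285,.13,130),(.5995,-.0355,.13,80))"
```

```text
time: 7.95
tool_pos: [0.4114, 0.1294, 0.0069]
ee_rot: [1.324, 2.846, 0.001]
force: [-1.5, -3.0, 6.7]
finger_gap: 0.588
grasp_force: 41.1
travel [0.0003, -0.0018, -0.1231] rot [0.1, 0.1, 0.1]
travel [-0.2476, 0.0379, -0.1224] rot [0.2, 0.1, 50.1]
```

```bash
python3 -m handwheel '{"rot":[[0,0,0],[0,0,0],[0,0,0],[0,0,0],[0,0,20],[0,0,40],[0,0,50],[0,0,50],[0,0,50],[0,0,50],[0,0,50],[0,0,50],[0,0,50],[0,0,50]],"travel":[[0,0,-0.03],[0,0,-0.07],[0,0,-0.1],[0,0,-0.123],[-0.05,0.01,-0.123],[-0.1,0.02,-0.123],[-0.15,0.03,-0.123],[-0.2,0.035,-0.123],[-0.248,0.038,-0.123],[-0.248,0.038,-0.123],[-0.248,0.038,-0.123],[-0.248,0.038,-0.123],[-0.248,0.038,-0.123],[-0.248,0.038,-0.123]],"fingers":[0.04,0.04,0.04,0.04,0.04,0.04,0.04,0.04,0.04,0.04,0.04,0.04,0.04,0.04]}'; python3 - <<'E'
from h import *
s,p,d,c,T,W=look("w5",zmin=.09,zmax=.2)
cv2.imwrite("pics/side5.png",cv2.resize(imaging.get_image("side")[0][60:260,120:360,::-1],None,fx=3,fy=3))
E
```

```text
time: 9.35
tool_pos: [0.5985, -0.0345, 0.1288]
ee_rot: [2.401, 2.025, 0.001]
force: [1.1, 0.7, -1.0]
finger_gap: 0.588
grasp_force: 42.0
tcp [ 0.5985 -0.0345  0.1288]
pix [258. 288.] n 19320 rect xy 600 -34 size 121 52 ang 3 zmax 0.200 rgb [45. 43. 42.]
```

View pics/w5.png

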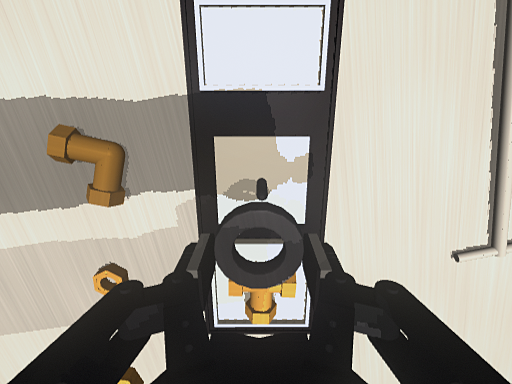

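The wrist view shows the ring held level at (258,247) and the post at (262,188), not yet under the ring in the image because of the oblique view. I'll measure both.

```bash
python3 - <<'E'
from h import *
s,p,d,c,T,W=look(zmin=.3)
m=(W[...,2]>.045)&(W[...,2]<.062)&(np.hypot(W[...,0]-.6,W[...,1]+.035)<.03)
P=W[m]; print("post top",len(P),np.median(P,0),P.max(0))
m=np.zeros(d.shape,bool); m[205:290,212:306]=1
P=W[m&(W[...,2]>.115)&(W[...,2]<.16)]; print("ring z",np.percentile(P[:,2],[5,50,95]))
m&=(W[...,2]>.12)&(W[...,2]<.17)&(p.max(-1)<110)
(a,b),(w,h),g=cv2.minAreaRect((W[m][:,:2]*1000).astype(np.float32)); print("ring",a,b,w,h)
m=(W[...,2]<.02)&(p.min(-1)>75)&(np.abs(W[...,0]-.6)<.06)&(np.abs(W[...,1]+.035)<.06)
print("plate",cv2.minAreaRect((W[m][:,:2]*1000).astype(np.float32)), len(W[m]))
for n in("scene","side"):
    p,d=imaging.get_image(n);c,T=cam(n);W=cloud(c,T,d)
d=np.load("pics/scene_d.npy");c,T=cam("scene");W=cloud(c,T,d);m=(W[...,2]>.03)&(W[...,2]<.06)&(np.hypot(W[...,0]-.6,W[...,1]+.035)<.03);print("scene post",W[m].mean(0),m.sum())
d=np.load("pics/side_d.npy");c,T=cam("side");W=cloud(c,T,d);m=(W[...,2]>.03)&(W[...,2]<.06)&(np.hypot(W[...,0]-.6,W[...,1]+.035)<.03);print("side post",W[m].mean(0),m.sum())
E
```

```text
tcp [ 0.5987 -0.0347  0.1288]
post top 104 [ 0.60171033 -0.03265087  0.04977077] [ 0.60639762 -0.02918736  0.05347184]
ring z [0.12708382 0.13591023 0.13725419]
ring 598.9410400390625 -34.23717498779297 50.5242805480957 50.79236602783203
plate ((588.114990234375, -41.16571044921875), (113.67992401123047, 116.87964630126953), 80.16564178466797) 6627
scene post [ 0.59999109 -0.03699351  0.04313303] 28
side post [ 0.59718234 -0.03378334  0.042075  ] 31
```

```bash
python3 -m handwheel '{"rot":[[0,0,0],[0,0,0],[0,0,0],[0,0,0],[0,0,0],[0,0,0],[0,0,0],[0,0,0],[0,0,0],[0,0,0],[0,0,0],[0,0,0],[0,0,0],[0,0,0],[0,0,0]],"travel":[[-0.001,0.0015,0.04],[-0.001,0.0015,0.07],[-0.001,0.0015,0.09],[-0.001,0.0015,0.1],[-0.001,0.0015,0.107],[-0.001,0.0015,0.111],[-0.001,0.0015,0.111],[-0.001,0.0015,0.111],[-0.001,0.0015,0.111],[-0.001,0.0015,0.111],[-0.001,0.0015,0.111],[-0.001,0.0015,0.08],[-0.001,0.0015,0.03],[-0.001,0.0015,0],[-0.001,0.0015,0]],"fingers":[0.04,0.04,0.04,0.04,0.04,0.04,0.04,0.064,0.064,0.064,0.064,0.064,0.064,0.07,0.07]}'; python3 - <<'E'
from h import *
s,p,d,c,T,W=look("w6",zmin=.3)
m=(W[...,2]>.02)&(W[...,2]<.033)&(np.hypot(W[...,0]-.6,W[...,1]+.035)<.045)&(p.max(-1)<130)
print("ring",cv2.minAreaRect((W[m][:,:2]*1000).astype(np.float32)),np.percentile(W[m][:,2],[5,50,95]))
# nut orientation from first images
for n in("scene","side"):
    p=cv2.imread(f"pics/{n}.png");d=np.load(f"pics/{n}_d.npy");c,T=cam(n);W=cloud(c,T,d)
    m=(W[...,2]>.012)&(np.hypot(W[...,0]-.368,W[...,1]+.2815)<.04);P=W[m][:,:2]-[.368,-.2815]
    a=np.arctan2(P[:,1],P[:,0]); r=np.hypot(*P.T)
    best=min((np.quantile(P@np.array([[np.cos(t+k*np.pi/3) for k in range(6)],[np.sin(t+k*np.pi/3) for k in range(6)]]),.99,axis=0).mean(),np.degrees(t)) for t in np.arange(0,np.pi/3,.02)); print(n,"flat normal",best)
plan((.368,-.2815,.13,90))
E
```

```text
time: 11.1
tool_pos: [0.6042, -0.037, 0.1346]
ee_rot: [2.398, 2.017, 0.013]
force: [1.1, -0.6, 0.5]
finger_gap: 0.82
grasp_force: 0.0
tcp [ 0.6042 -0.037   0.1346]
ring ((601.2257690429688, -36.491493225097656), (50.29335021972656, 49.976409912109375), 29.193099975585938) [0.02235499 0.02436805 0.02569416]
scene flat normal (np.float64(0.024648255652618013), np.float64(8.021409131831525))
side flat normal (np.float64(0.025582454083989764), np.float64(8.021409131831525))
travel [-0.2812, -0.1892, 0.0002] rot [0.4, -0.0, -9.9]
```

View pics/w6.png

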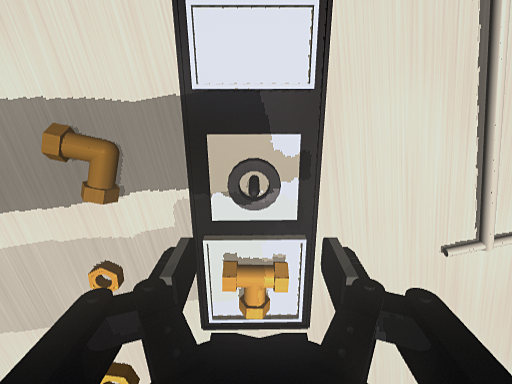

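The ring is flat round the post at (254,183), with its top at z 24 mm as expected. Next is the large nut, at (143,272) in the scene image; the small one is at (202,223). It measures 50 x 57 mm.

```bash
python3 -c "
from h import *
plan((.368,-.2815,.12,38))"
```

```text
travel [-0.2812, -0.1892, 0.0102] rot [0.4, -0.2, 42.1]
```

```bash
python3 -m handwheel '{"rot":[[0.4,-0.2,42],[0.4,-0.2,42],[0.4,-0.2,42],[0.4,-0.2,42],[0.4,-0.2,42],[0.4,-0.2,42],[0.4,-0.2,42],[0.4,-0.2,42],[0.4,-0.2,42],[0.4,-0.2,42],[0.4,-0.2,42]],"travel":[[-0.281,-0.189,0.01],[-0.281,-0.189,0.01],[-0.281,-0.189,0.01],[-0.281,-0.189,0.01],[-0.281,-0.189,0.01],[-0.281,-0.189,0.01],[-0.281,-0.189,0.01],[-0.281,-0.189,0.01],[-0.281,-0.189,0.01],[-0.281,-0.189,0.01],[-0.281,-0.189,0.01]],"fingers":[0.07,0.07,0.07,0.07,0.07,0.07,0.07,0.07,0.07,0.07,0.07]}'; python3 - <<'E'
from h import *
s,p,d,c,T,W=look("w7",zmin=.009)
plan((.369,-.2815,.006,38))
E
```

```text
time: 12.25
tool_pos: [0.3667, -0.2802, 0.118]
ee_rot: [-2.965, -1.028, 0.011]
force: [-0.6, 0.6, -0.6]
finger_gap: 0.819
grasp_force: 0.0
tcp [ 0.3667 -0.2802  0.118 ]
pix [262. 186.] n 1854 rect xy 369 -281 size 56 50 ang 40 zmax 0.021 rgb [114.  83.  41.]
travel [0.0016, 0.003, 0.112] rot [-0.3, 0.3, 0.3]
```

View pics/w7.png

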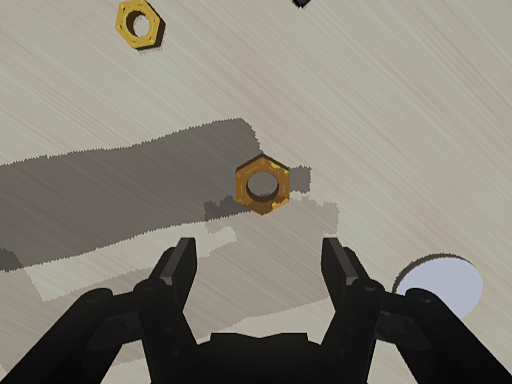

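The large nut is at (262,184) with two flats facing the pads; the small nut is off at (140,25). I'll grip the large one.

```bash
python3 -m handwheel '{"rot":[[-0.3,0.3,0],[-0.3,0.3,0],[-0.3,0.3,0],[-0.3,0.3,0],[-0.3,0.3,0],[-0.3,0.3,0],[-0.3,0.3,0],[-0.3,0.3,0],[-0.3,0.3,0],[-0.3,0.3,0],[-0.3,0.3,0],[-0.3,0.3,0],[-0.3,0.3,0]],"travel":[[0.001,0.002,0.05],[0.001,0.002,0.09],[0.001,0.002,0.104],[0.001,0.002,0.111],[0.001,0.002,0.111],[0.001,0.002,0.111],[0.001,0.002,0.111],[0.001,0.002,0.111],[0.001,0.002,0.111],[0.001,0.002,0.111],[0.001,0.002,0.111],[0.001,0.002,0.111],[0.001,0.002,0.111]],"fingers":[0.07,0.07,0.07,0.07,0.07,0.04,0.04,0.04,0.04,0.04,0.04,0.04,0.04]}' 40; python3 -c "
from h import *
plan((.368,-.2815,.13,38),(.600,-.0355,.14,80))"
```

```text
time: 13.6
tool_pos: [0.3685, -0.2828, 0.0087]
ee_rot: [2.967, 1.026, 0.003]
force: [-0.1, 1.2, 6.1]
finger_gap: 0.569
grasp_force: 42.3
travel [0.0006, -0.0009, -0.1213] rot [0.2, -0.1, 0.1]
travel [0.335, -0.0511, -0.131] rot [0.2, 0.0, -41.9]
```

```bash
python3 -m handwheel '{"rot":[[0,0,0],[0,0,0],[0,0,0],[0,0,0],[0,0,-15],[0,0,-30],[0,0,-42],[0,0,-42],[0,0,-42],[0,0,-42],[0,0,-42],[0,0,-42],[0,0,-42],[0,0,-42],[0,0,-42],[0,0,-42],[0,0,-42]],"travel":[[0,0,-0.03],[0,0,-0.07],[0,0,-0.11],[0,0,-0.131],[0.05,-0.01,-0.131],[0.1,-0.02,-0.131],[0.15,-0.03,-0.131],[0.2,-0.035,-0.131],[0.24,-0.04,-0.131],[0.28,-0.045,-0.131],[0.31,-0.048,-0.131],[0.335,-0.051,-0.131],[0.335,-0.051,-0.131],[0.335,-0.051,-0.131],[0.335,-0.051,-0.131],[0.335,-0.051,-0.131],[0.335,-0.051,-0.131]],"fingers":[0.04,0.04,0.04,0.04,0.04,0.04,0.04,0.04,0.04,0.04,0.04,0.04,0.04,0.04,0.04,0.04,0.04]}'; python3 - <<'E'
from h import *
s,p,d,c,T,W=look("w8",zmin=.3)
print(s["ee_rot"])
m=(W[...,2]>.045)&(W[...,2]<.062)&(np.hypot(W[...,0]-.6,W[...,1]+.035)<.03)
P=W[m]; print("post top",len(P),np.median(P,0))
m=np.zeros(d.shape,bool); m[195:300,200:316]=1
m&=(W[...,2]>.135)&(W[...,2]<.17)&(p[...,0]>p[...,2]*1.4)
(a,b),(w,h),g=cv2.minAreaRect((W[m][:,:2]*1000).astype(np.float32)); print("nut",a,b,w,h,np.percentile(W[m][:,2],[5,50,95]))
A=np.c_[W[m][:,:2],np.ones(m.sum())]; t=W[m][:,2]>np.median(W[m][:,2])-.004; print("slope",np.linalg.lstsq(A[t],W[m][t,2],rcond=None)[0])
plan((.600,-.0355,.034,80))
E
```

```text
time: 15.3
tool_pos: [0.5986, -0.036, 0.1384]
ee_rot: [2.406, 2.02, -0.001]
force: [-0.0, 0.3, -1.6]
finger_gap: 0.57
grasp_force: 42.8
tcp [ 0.5986 -0.036   0.1384]
[ 2.40564333e+00  2.02038129e+00 -8.19514712e-04]
post top 81 [ 0.60222299 -0.03233646  0.0495805 ]
nut 598.8390502929688 -34.242225646972656 50.945228576660156 56.785362243652344 [0.13780273 0.14770183 0.14879444]
slope [-0.00262057 -0.0035942   0.14917056]
travel [0.0006, 0.0012, 0.1044] rot [-0.0, 0.0, 0.1]
```

View pics/w8.png

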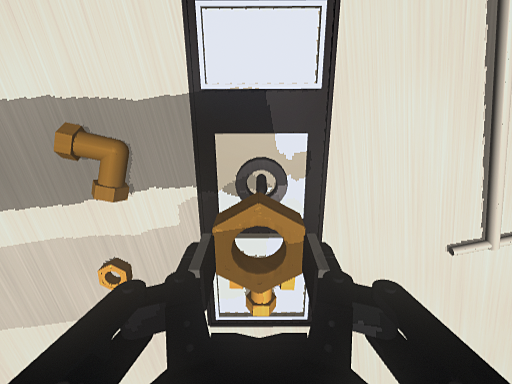

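The nut is level in the gripper at (258,238), with the ring and post at (262,183). I'll lower it to 1 mm above the ring and release.

```bash
python3 -m handwheel '{"rot":[[0,0,0],[0,0,0],[0,0,0],[0,0,0],[0,0,0],[0,0,0],[0,0,0],[0,0,0],[0,0,0],[0,0,0],[0,0,0],[0,0,0],[0,0,0],[0,0,0],[0,0,0],[0,0,0],[0,0,0]],"travel":[[0,0.002,0.03],[0,0.002,0.06],[0,0.002,0.08],[0,0.002,0.09],[0,0.002,0.1],[0,0.002,0.105],[0,0.002,0.105],[0,0.002,0.105],[0,0.002,0.105],[0,0.002,0.105],[0,0.002,0.105],[0,0.002,0.09],[0,0.002,0.05],[0,0.002,0.01],[0,0.002,0],[0,0.002,0],[0,0.002,0]],"fingers":[0.04,0.04,0.04,0.04,0.04,0.04,0.04,0.062,0.062,0.062,0.062,0.062,0.062,0.062,0.07,0.07,0.07]}'; python3 - <<'E'
from h import *
s,p,d,c,T,W=look("w9",zmin=.3)
m=(W[...,2]>.036)&(W[...,2]<.048)&(np.hypot(W[...,0]-.6,W[...,1]+.035)<.045)&(p[...,0]>p[...,2]*1.4)
print("nut",cv2.minAreaRect((W[m][:,:2]*1000).astype(np.float32)),np.percentile(W[m][:,2],[5,50,95]))
A=np.c_[W[m][:,:2],np.ones(m.sum())]; print("slope",np.linalg.lstsq(A,W[m][:,2],rcond=None)[0])
cv2.imwrite("pics/w9c.png",cv2.resize(p[80:280,150:380,::-1],None,fx=3,fy=3))
plan((.371,.254,.12,152),(.371,.254,.12,-28))
E
```

```text
time: 17.05
tool_pos: [0.6005, -0.0354, 0.1373]
ee_rot: [-2.404, -2.022, 0.002]
force: [-0.2, -0.7, -0.5]
finger_gap: 0.823
grasp_force: 0.0
tcp [ 0.6005 -0.0354  0.1373]
nut ((602.1629028320312, -33.64662551879883), (55.8864860534668, 49.776241302490234), 81.04714965820312) [0.03931033 0.04240368 0.04352514]
slope [ 0.00115309 -0.00325387  0.04135675]
travel [0.2459, -0.2751, 0.0171] rot [-0.2, -0.1, -71.9]
travel [0.2459, -0.2751, 0.0171] rot [-0.1, 0.2, 108.1]
```

View pics/w9c.png

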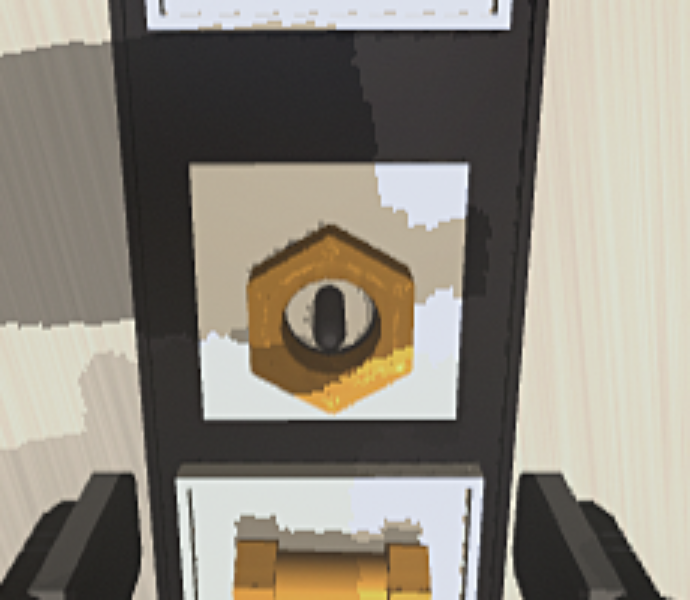

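The nut is flat on the ring round the post: its hole is centred on the post (330,318 in the crop), and its top is at 42 mm as expected. Next is the long coupling. The pads must close across its barrel, so tool x goes along 62°.

```bash
python3 -c "
from h import *
print(ctrl.read_state()['q'].round(2))
plan((.3705,.254,.12,62))"
```

```text
[-0.06  0.49  0.13  1.21 -0.    1.68]
travel [0.2458, -0.2756, 0.0171] rot [-0.2, 0.1, 18.1]
```

```bash
python3 -m handwheel '{"rot":[[0,0,18],[0,0,18],[0,0,18],[0,0,18],[0,0,18],[0,0,18],[0,0,18],[0,0,18],[0,0,18],[0,0,18],[0,0,18]],"travel":[[0.246,-0.276,0.017],[0.246,-0.276,0.017],[0.246,-0.276,0.017],[0.246,-0.276,0.017],[0.246,-0.276,0.017],[0.246,-0.276,0.017],[0.246,-0.276,0.017],[0.246,-0.276,0.017],[0.246,-0.276,0.017],[0.246,-0.276,0.017],[0.246,-0.276,0.017]],"fingers":[0.07,0.07,0.07,0.07,0.07,0.07,0.07,0.07,0.07,0.07,0.07]}'; python3 - <<'E'
from h import *
s,p,d,c,T,W=look("w10",zmin=.009)
plan((.3705,.254,.006,62))
E
```

```text
time: 18.2
tool_pos: [0.3716, 0.2533, 0.1204]
ee_rot: [2.692, 1.619, -0.003]
force: [-0.5, -0.1, -0.6]
finger_gap: 0.82
grasp_force: 0.0
tcp [0.3716 0.2533 0.1204]
pix [311.  14.] n 1696 rect xy 473 360 size 21 45 ang 57 zmax 0.027 rgb [148. 120.  48.]
pix [259. 185.] n 2481 rect xy 373 255 size 73 34 ang 65 zmax 0.032 rgb [107.  78.  39.]
pix [174. 238.] n 793 rect xy 269 239 size 40 51 ang 59 zmax 0.016 rgb [109.  26.  23.]
pix [275. 295.] n 501 rect xy 327 133 size 20 50 ang 90 zmax 0.016 rgb [152.  42.  37.]
travel [0.0002, -0.0015, 0.1146] rot [-0.0, 0.1, 0.0]
```

View pics/w10.png

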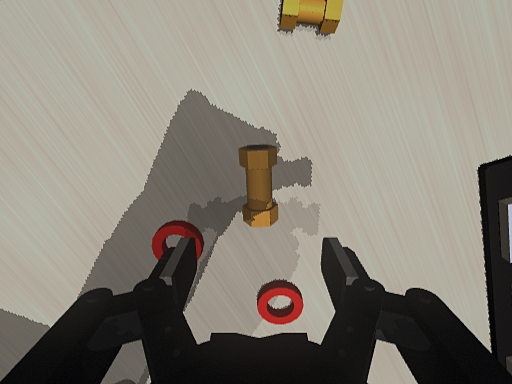

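The long coupling is at (259,185), measuring 73 x 34 mm at about 64°, and its barrel lies under the pads. I'll grip it.

```bash
python3 -m handwheel '{"rot":[[0,0,-2],[0,0,-2],[0,0,-2],[0,0,-2],[0,0,-2],[0,0,-2],[0,0,-2],[0,0,-2],[0,0,-2],[0,0,-2],[0,0,-2],[0,0,-2],[0,0,-2]],"travel":[[0.001,-0.001,0.05],[0.001,-0.001,0.09],[0.001,-0.001,0.104],[0.001,-0.001,0.112],[0.001,-0.001,0.112],[0.001,-0.001,0.112],[0.001,-0.001,0.112],[0.001,-0.001,0.112],[0.001,-0.001,0.112],[0.001,-0.001,0.112],[0.001,-0.001,0.112],[0.001,-0.001,0.112],[0.001,-0.001,0.112]],"fingers":[0.07,0.07,0.07,0.07,0.07,0.015,0.015,0.015,0.015,0.015,0.015,0.015,0.015]}' 40; python3 -c "
from h import *
print(np.array([.5995,-.0355])+.12*np.array([.1736,.985]))
plan((.372,.255,.11,62),(.620,.083,.11,170))"
```

```text
time: 19.55
tool_pos: [0.3719, 0.2561, 0.0104]
ee_rot: [2.662, 1.668, 0.004]
force: [0.1, -1.2, 6.4]
finger_gap: 0.266
grasp_force: 39.2
[0.620332 0.0827  ]
travel [-0.0008, 0.0007, -0.0996] rot [0.1, -0.1, 2.1]
travel [-0.0474, 0.2989, -0.0992] rot [0.2, 0.0, -105.9]
```

```bash
python3 -m handwheel '{"rot":[[0,0,0],[0,0,0],[0,0,0],[0,0,-8],[0,0,-16],[0,0,-24],[0,0,-32],[0,0,-40],[0,0,-48],[0,0,-56],[0,0,-64],[0,0,-72],[0,0,-80],[0,0,-88],[0,0,-96],[0,0,-106],[0,0,-106],[0,0,-106],[0,0,-106],[0,0,-106]],"travel":[[0,0,-0.03],[0,0,-0.07],[0,0,-0.099],[-0.01,0.03,-0.099],[-0.01,0.06,-0.099],[-0.02,0.09,-0.099],[-0.02,0.12,-0.099],[-0.02,0.15,-0.099],[-0.03,0.18,-0.099],[-0.03,0.21,-0.099],[-0.04,0.24,-0.099],[-0.04,0.27,-0.099],[-0.047,0.299,-0.099],[-0.047,0.299,-0.099],[-0.047,0.299,-0.099],[-0.047,0.299,-0.099],[-0.047,0.299,-0.099],[-0.047,0.299,-0.099],[-0.047,0.299,-0.099],[-0.047,0.299,-0.099]],"fingers":[0.015,0.015,0.015,0.015,0.015,0.015,0.015,0.015,0.015,0.015,0.015,0.015,0.015,0.015,0.015,0.015,0.015,0.015,0.015,0.015]}'; python3 - <<'E'
from h import *
s,p,d,c,T,W=look("w11",zmin=.3)
m=np.zeros(d.shape,bool); m[:,200:320]=1
m&=(W[...,2]>.1)&(W[...,2]<.16)&(p[...,0]>p[...,2]*1.4)
print("coupling",cv2.minAreaRect((W[m][:,:2]*1000).astype(np.float32)),W[m][:,2].min(),W[m][:,2].max())
plan((.620,.083,.021,170))
E
```

```text
time: 21.55
tool_pos: [0.6194, 0.083, 0.1081]
ee_rot: [-0.272, -3.129, 0.001]
force: [0.3, -0.2, -1.6]
finger_gap: 0.26
grasp_force: 40.2
tcp [0.6194 0.083  0.1081]
coupling ((621.0631713867188, 87.86869049072266), (40.8251838684082, 73.8594970703125), 83.41940307617188) 0.10002624087766832 0.15837152656541184
travel [-0.0006, 0.0002, 0.0872] rot [-0.0, -0.0, 0.1]
```

View pics/w11.png

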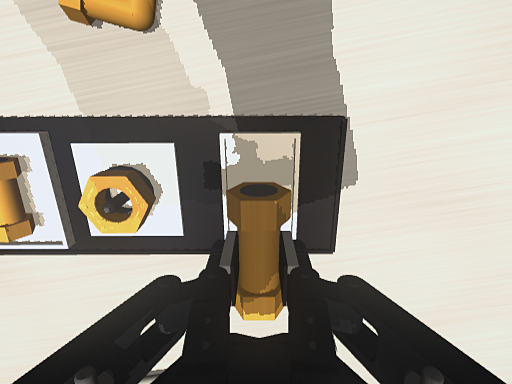

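The coupling is aligned over the trough: the coupling is at column 259 and the trough spans columns 219–300. The finger clearance is small, so I'll lower it slowly and check the force before release.

```bash
python3 -m handwheel '{"rot":[[0,0,0],[0,0,0],[0,0,0],[0,0,0],[0,0,0],[0,0,0],[0,0,0],[0,0,0]],"travel":[[0,0,0.03],[0,0,0.055],[0,0,0.065],[0,0,0.072],[0,0,0.078],[0,0,0.082],[0,0,0.086],[0,0,0.086]],"fingers":[0.015,0.015,0.015,0.015,0.015,0.015,0.015,0.015]}'
```

```text
time: 22.4
tool_pos: [0.6195, 0.0828, 0.0221]
ee_rot: [-0.27, -3.13, 0.001]
force: [-0.2, -0.5, -1.9]
finger_gap: 0.262
grasp_force: 40.2
```

No contact yet. I'll go 1 mm lower, open slightly, and lift.

```bash
python3 -m handwheel '{"rot":[[0,0,0],[0,0,0],[0,0,0],[0,0,0],[0,0,0],[0,0,0],[0,0,0],[0,0,0],[0,0,0],[0,0,0],[0,0,0],[0,0,0],[0,0,0],[0,0,0]],"travel":[[0,0,0.001],[0,0,0.001],[0,0,0.001],[0,0,0.001],[0,0,0.001],[0,0,0.001],[0,0,-0.01],[0,0,-0.03],[0,0,-0.07],[0,0,-0.12],[0,0,-0.15],[0,0,-0.15],[0,0,-0.15],[0,0,-0.15]],"fingers":[0.015,0.029,0.029,0.029,0.029,0.029,0.029,0.029,0.029,0.05,0.06,0.06,0.06,0.06]}'; python3 - <<'E'
from h import *
s,p,d,c,T,W=look("w12",zmin=.018,zmax=.07,rad=.2)
for n in("scene","side"):
    p,d=imaging.get_image(n);c,T=cam(n);W=cloud(c,T,d);print(n);blobs(W,p,.3,.7,-.4,.4,zmin=.017)
    cv2.imwrite(f"pics/{n}12.png",p[:,:,::-1])
E
```

```text
time: 23.8
tool_pos: [0.6186, 0.0827, 0.1711]
ee_rot: [-0.27, -3.128, 0.001]
force: [-0.9, -0.1, 0.1]
finger_gap: 0.705
grasp_force: 0.0
tcp [0.6186 0.0827 0.1711]
pix [144.  21.] n 2452 rect xy 454 5 size 64 38 ang 74 zmax 0.034 rgb [183. 134.  58.]
pix [259. 177.] n 1880 rect xy 621 83 size 34 73 ang 80 zmax 0.043 rgb [132. 100.  53.]
pix [ 62. 154.] n 91 rect xy 562 -116 size 4 14 ang 81 zmax 0.034 rgb [144. 105.  57.]
pix [146. 180.] n 2148 rect xy 602 -34 size 50 57 ang 51 zmax 0.054 rgb [159. 128.  68.]
pix [309. 311.] n 232 rect xy 814 115 size 9 40 ang 1 zmax 0.027 rgb [155. 150. 138.]
scene
pix [305. 106.] n 75 rect xy 471 360 size 20 45 ang 56 zmax 0.026 rgb [131. 106.  55.]
pix [241. 187.] n 340 rect xy 443 7 size 58 68 ang 59 zmax 0.034 rgb [128.  99.  49.]
pix [317. 191.] n 341 rect xy 619 82 size 31 72 ang 81 zmax 0.042 rgb [103.  80.  43.]
pix [290. 224.] n 488 rect xy 600 -35 size 57 51 ang 80 zmax 0.053 rgb [110.  91.  51.]
pix [260. 261.] n 639 rect xy 580 -151 size 62 69 ang 79 zmax 0.043 rgb [131. 107.  56.]
side
pix [264. 142.] n 455 rect xy 585 -167 size 90 94 ang 78 zmax 0.043 rgb [134. 113.  81.]
pix [226. 159.] n 390 rect xy 599 -35 size 56 54 ang 9 zmax 0.055 rgb [113.  96.  66.]
pix [183. 179.] n 368 rect xy 625 80 size 38 92 ang 77 zmax 0.043 rgb [104.  88.  65.]
pix [258. 203.] n 392 rect xy 441 11 size 68 59 ang 73 zmax 0.035 rgb [137. 110.  72.]
pix [115. 292.] n 235 rect xy 473 361 size 22 47 ang 55 zmax 0.026 rgb [151. 125.  82.]
```

View pics/w12.png

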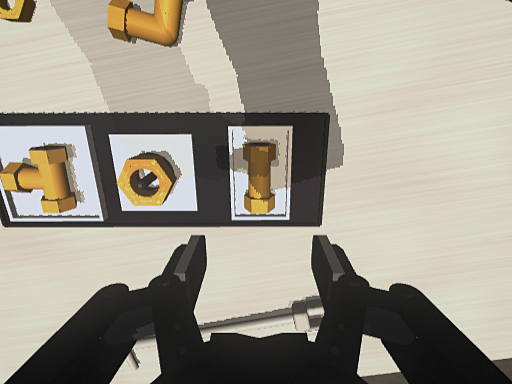

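All four parts are placed. The coupling lies in the trough at (259,177), the nut and ring are round the post at (146,180), and the tee is in the dish at (45,180). Heights (top at 40–43 mm) and centres fit, and the elbow and short coupling are unmoved. The gripper is clear, so I'm handing in.

```bash
python3 -c "
from workcell import ctrl
print(ctrl.close_job())"
```

```text
the job is handed in; nothing more can be done
None
```

I handed the job in at about 24 s, with the tee in the dish, the long coupling in the trough, and the steel ring with the large nut on top round the post. The last pictures showed the elbow and short coupling where they started; the small nut was not re-measured at the end, but nothing was moved near it.

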